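# Park the slicer's hand guard and lock it with the catch

### The arm

A 7-joint arm with a two-finger parallel gripper is mounted at the origin on the work surface. World frame = base frame: x ahead of the robot, y to its left, z up, the work surface at z = 0. Lengths are in m, angles in rad, forces in N, time in s.
With the tool pointing down it reaches from about 0.375 to 0.925 m from the base axis. Payload 3.1 kg.
Tool frame: the origin (TCP) lies between the finger pads; the fingertips stand 19 mm ahead of it and the grasp point (between the pads) is the TCP; z points along the fingers, y is the line along which they close (so a half turn about z gives the same grasp; the last joint's range is limited). The gripper opens to 85 mm and grips with 20 to 120 N. Pads are 22 mm wide; open, the fingers measure 114 mm over their backs; the gripper's body (76 mm by 85 mm) begins 54 mm behind the grasp point. The pads swing forward as they close: fully open they stand 13 mm farther back than shut.
Start: joints at [1.007, 0.383, 0.044, 1.598, -0.018, 1.161, -0.05], TCP at [0.292, -0.581, 0.218] pointing down, gripper open.
Joint ranges: [-2.61, 2.61], [-0.41, 2.15], [-1.48, 1.57], [0, 2.5], [-1.57, 4.71], [0.05, 1.97], [-2.85, 2.85]. Speed limits (rad/s): [2.79, 2.79, 3.14, 3.14, 3.14, 3.14, 3.14].

### API

Orientations are given as a unit quaternion [x, y, z, w].
In Python, from bench import move_ptp, movel, move_j, move_gripper, pause, inverse_kinematics, read_camera, camera_params, MotionError, sign_off, look_for, tip_of, read_time_s, read_qpos, read_joint_vel, read_effort, read_eef_pos, read_tcp_rot, read_ft_force, read_ft_torque, read_finger_gap, read_grasp_force gives the robot as it stands. Calls block until the motion is done:
- move_ptp(position, orientation): joint-space move of the TCP to a pose.
- movel(position, orientation=None, speed=0.15): straight line of the TCP; orientation=None keeps the orientation; speed is the mean speed in m/s.
- move_j(angles): joint-space move.
- move_gripper(opening, effort=None): finger opening in m; effort is the grip in N (None keeps the last); returns when the fingers have stopped.
- pause(seconds).
- inverse_kinematics(position, orientation): joint angles nearest the present ones, or None.
- read_camera(name): name is "scene" or "top" or "wrist"; returns the picture (400x640x3 uint8, red, green, blue); there is no depth.
- camera_params(name): a dict with "K" (3x3 intrinsics, pixels), "camera_from_world" (4x4, takes a point from world to camera coordinates). Camera axes: x right, y down, z forward; pixel columns grow to the right and rows downward; lengths in m; the calibration is good to about 2 mm. A picture is of the moment at which its call begins: read the wrist's pose just before it. camera_params takes no time and is no camera call; for the wrist camera it gives the pose at the moment of the call.
A pose or a line that the arm cannot do raises MotionError and nothing moves.
- sign_off(): hands the job in; it is judged then, once.
Trained networks look in the newest picture that a camera, given by its name, has taken for a name from the list of things; names that differ only in an ending like _2 or _b are one class to them, and where a whole thing is asked for, a point or a joint stands for the part that bears it (a point fixed in the world has none). Each returns a list of dicts, best first, with "confidence" (0 to 1); they miss things now and then, are a little off and sometimes report something else, mostly with a low value. They report only what shows in the picture. A call takes as long as a camera call.
- look_for(camera, name): "at" ([column, row] in pixels, amid what is visible of it).
- tip_of(camera, name): "at" ([column, row] in pixels: a listed point, or the origin of a listed thing).
Readings, each from a call of its own:
- read_time_s(): time.
- read_qpos(): joint angles.
- read_joint_vel(): joint speeds.
- read_effort(): joint torques, N m.
- read_eef_pos(): TCP position.
- read_tcp_rot(): TCP orientation.
- read_ft_force(): force on the tool from outside, world axes, zero at the start.
- read_ft_torque(): the same for the moment, N m.
- read_finger_gap(): finger opening in m.
- read_grasp_force(): force on a finger pad.
Only numpy, scipy, OpenCV 4.12 (cv2) and the standard library are available. Lean on these libraries where they do the work, as an engineer would, in place of code of your own. Each camera call takes 0.05 s, during which the arm holds its last target. There are 200 camera calls.

### The job

Make the vegetable slicer safe to put away: pick the hand guard up off the bamboo board, set it on the slicer's sloping bed and push it up the bed, in under the lips, until it is fully home against the stop. Then turn the catch all the way round so that it lies across the bed behind the guard and locks it in. Leave the other things on the slab where they are, and let go of everything at the end.

Things in the scene. Friction and masses are not known exactly. Their poses are not given: they have to be found in the camera images.
- guard: the slicer's loose hand guard, grey plastic, flat on the board: base plate 90 (its x) by 91 (its y) by 16 mm thick; on its middle an upright grip rib 60 mm long (x), 20 mm wide (y), rising 45 mm above the plate (top 61 mm above the underside). Same shape after a half turn about z. Origin: centre of the underside, z up through the rib. 0.1 to 0.2 kg
- guard_grip (a point): point in the middle of the rib, 46 mm above the guard's underside, 15 mm below the rib's top; axes of the guard
- slicer: the slicer's stand (white plastic, rubber feet held fast to the slab), about 250 by 135 mm, 0.16 m tall. Origin: on the slab under its middle; its x points towards the raised end, z up
- bed: the slicer's sloping bed, steel, 260 mm long, 120 wide, rising at 25 degrees. Origin: on its top surface, mid-width, at the low end; x runs up the slope, y to the left across it, z square to the surface. The guard goes on it with its rib along x, in a channel 97 mm wide ending at a stop whose face is at x = 245 mm
- bed_start (a point): bed x = 68 mm, on the surface, mid-width; bed axes. A place to set the guard down: from x = 4 to 128 mm the channel is open above and has low guides 6 mm high at its sides
- bed_home (a point): bed x = 200 mm, on the surface, mid-width, where the blade slot crosses; bed axes. The guard's origin lies here when fully home. From x = 160 mm up the channel has side rails 25 mm high; from x = 170 mm these carry lips reaching in to 77 mm apart, 20 mm clear beneath: the plate slides in under them, the rib passes between
- catch (a joint): angle of the catch, a black plastic arm (70 mm from pivot to end, 16 wide, 8 to 18 mm above the bed) turning parallel to the bed, light friction. In the bed frame it points at 155 degrees + this angle from x towards y: at 0 down the slope and 25 degrees outward; at its end, 2.01 rad, straight across the bed, close behind a guard that is home. A guard that is not home blocks it
- catch_post (a point): centre of the top of the catch's upright thumb post: 12 mm diameter, 62 mm from the pivot along the arm, standing from 18 to 55 mm above the bed surface; z square to the bed, x along the arm away from the pivot
- catch_pivot (a point): on the catch's turning axis, 18 mm above the bed surface, at bed x = 142, y = 60 mm (left edge); axes of the catch
- board: rectangular bamboo board 280 (x) by 200 (y) by 18 mm, fixed; origin centre of underside
- dish: white ceramic soy dish, 80 mm across, 22 mm high, on the board (bystander); origin centre of underside
- lime: half a lime lying cut side down on the board, 45 mm across, 25 mm high (bystander); origin centre of underside
- spoon: small wooden spoon 190 mm long lying on the slab (bystander); origin under its middle, handle to its -x
- squeezer: yellow plastic lime squeezer lying on the slab, 76 mm wide, about 215 mm long, 56 mm high (bystander); origin under its cup, handles towards its -x
- tiffin: stainless steel tiffin carrier of three tiers, 130 mm across, 220 mm high with its handle (bystander); origin centre of underside
- jar: glass jar with steel lid, 68 mm across, 110 mm high (bystander); origin centre of underside
- mug: blue ceramic mug, 80 mm across, 90 mm high (bystander); origin centre of underside

How it is judged:
On the way, in this order (a step that is already met when the one before it is completed fails the run):
1. the guard is fully home on the bed against the stop (within 6 mm along the bed), with the catch still open (less than 1.2 rad) (x of guard in the frame of bed between 0.194 and 0.206 m and y of guard in the frame of bed between -0.006 and 0.006 m and z of guard in the frame of bed between -0.005 and 0.006 m and angle between the z axis of guard and the z axis of bed, either way round below 0.1 rad and value of joint catch below 1.2 rad), for 0.2 s.
2. the catch is turned across the bed (beyond 1.88 rad) with the guard still home (x of guard in the frame of bed between 0.194 and 0.206 m and y of guard in the frame of bed between -0.006 and 0.006 m and z of guard in the frame of bed between -0.005 and 0.006 m and angle between the z axis of guard and the z axis of bed, either way round below 0.1 rad and value of joint catch above 1.88 rad), for 0.2 s.
At the end, for the whole second after the job is handed in: The guard lies flat on the slicer's bed, fully home: its origin within 6 mm of the home place along and across the bed, not raised by more than 6 mm, flat to 0.1 rad; the catch lies across the bed behind it, turned beyond 1.88 rad of its 2.01 rad; both at rest and released (all of step 2 and linear speed of guard below 0.02 m/s and velocity of joint catch between -0.1 and 0.1 rad/s); the robot touches nothing.
It fails at once if a bystander (dish, half lime, spoon, squeezer, tiffin carrier, jar or mug) is pushed more than 30 mm from its place or lifted (distance of any of dish, lime, spoon, squeezer, tiffin, jar, mug from where it was at the start of the episode above 0.03 m).
It also fails if it takes over 56 s, if anything falls off the work surface, if the arm or the gripper's body presses on something with over 40 N, if the wrist force passes 120 N, or if a joint passes its speed limit or range.

## Working session

There is one attempt and no reset: what is moved stays moved. The work goes in short steps, each a Python script; the robot and the scene stay as the last script left them, time stands still between calls to the robot, and variables do not carry over. Pictures are saved under pics/ and viewed, at most 10 in all, crops included, and the job is handed in when it is done.

```bash
ls; mkdir -p pics
python3 - <<'E'
from bench import *
import cv2
for c in("scene","top"):
    im=read_camera(c); cv2.imwrite(f"pics/{c}0.png",im[:,:,::-1])
    P=camera_params(c); print(c,P["K"].tolist() if hasattr(P["K"],'tolist') else P["K"]); print(P["camera_from_world"])
    for n in["guard","guard_grip","bed","bed_start","bed_home","catch_post","catch_pivot","slicer"]:
        print(n,[(r["at"],round(r["confidence"],2)) for r in tip_of(c,n)][:2])
print(read_time_s())
E
```

```text
pics
scene [[386.16075195125933, 0.0, 321.8665487210581], [0.0, 386.16075195125933, 200.24573975641485], [0.0, 0.0, 1.0]]
[[-2.37169679e-01  9.71468021e-01 -6.54157072e-04  1.56251798e-01]
 [ 7.89798313e-01  1.92425511e-01 -5.82401106e-01 -4.04187180e-01]
 [-5.65658173e-01 -1.38644535e-01 -8.12901300e-01  1.41139540e+00]
 [ 0.00000000e+00  0.00000000e+00  0.00000000e+00  1.00000000e+00]]
guard [([422.2, 197.0], 0.84)]
guard_grip [([424.3, 182.7], 0.56)]
bed [([321.8, 218.6], 0.74)]
bed_start [([315.6, 195.7], 0.59), ([286.0, 196.0], 0.26)]
bed_home [([291.6, 154.0], 0.62)]
catch_post [([286.7, 195.2], 0.73), ([487.3, 258.8], 0.42)]
catch_pivot [([279.1, 176.8], 0.52), ([424.3, 184.5], 0.48)]
slicer [([303.8, 193.3], 0.97), ([201.9, 162.1], 0.47)]
top [[486.06850505422915, 0.0, 326.74477178304346], [0.0, 486.06850505422915, 196.94245309488858], [0.0, 0.0, 1.0]]
[[ 0.02559999 -0.99941736  0.02257399 -0.03598788]
 [-0.98758456 -0.02878499 -0.15442852  0.57190056]
 [ 0.15498833 -0.01834035 -0.98774604  1.28229926]
 [ 0.          0.          0.          1.        ]]
guard [([230.7, 238.2], 0.73)]
guard_grip [([226.9, 235.6], 0.86), ([326.7, 184.9], 0.25)]
bed [([322.6, 185.0], 0.87), ([165.6, 179.5], 0.36)]
bed_start [([341.7, 203.8], 0.55), ([373.2, 235.5], 0.45)]
bed_home [([372.2, 239.2], 0.97)]
catch_post [([360.3, 177.2], 0.58), ([477.0, 239.1], 0.4)]
catch_pivot [([374.5, 199.3], 0.58)]
slicer [([349.0, 221.8], 0.89), ([374.3, 235.9], 0.45)]
0.9
```

View pics/scene0.png

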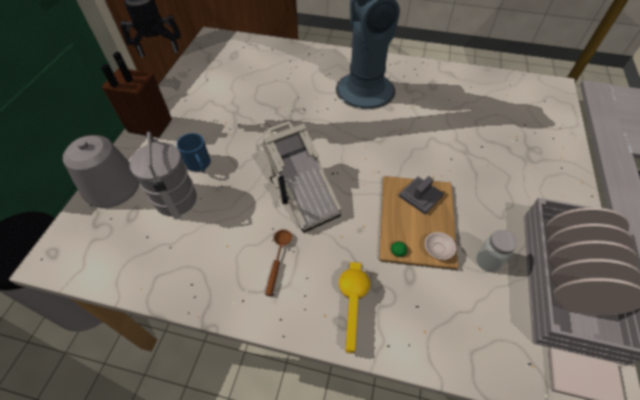

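View pics/top0.png

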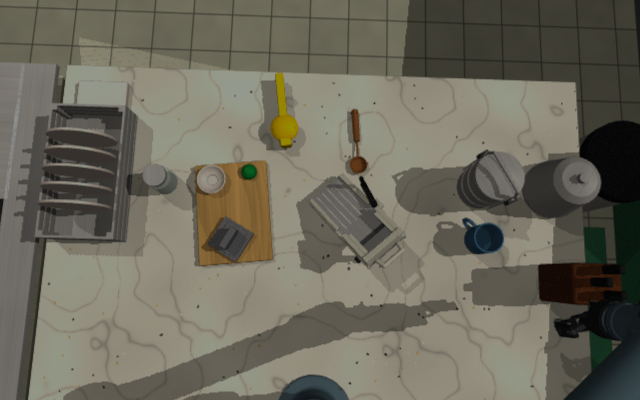

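Scene picture: guard on the board at (422,195), slicer with its raised end at (290,145), and the black catch and post at (284,190). Top picture: guard (231,238), rib running diagonally; the slicer's low end is near (325,195) and its raised end near (390,250). Next, a first fit.

```bash
cat > h.py <<'E'
import numpy as np, cv2, json
from bench import *
from scipy.optimize import least_squares
from scipy.spatial.transform import Rotation as R
S=np.deg2rad(25)
def bedR(yaw): return R.from_euler('z',yaw)*R.from_euler('y',-S)
def cp(a):  # catch post top in bed frame
    t=np.deg2rad(155)+a; return np.array([.142+.062*np.cos(t),.06+.062*np.sin(t),.055])
BP=dict(bed=[0,0,0],bed_start=[.068,0,0],bed_home=[.2,0,0],catch_pivot=[.142,.06,.018],catch_post=cp(0))
def proj(P,X):
    T=np.array(P["camera_from_world"]);c=T[:3,:3]@np.asarray(X)+T[:3,3];u=np.array(P["K"])@c;return u[:2]/u[2]
def ray_z(P,uv,z):
    T=np.array(P["camera_from_world"]);d=T[:3,:3].T@np.linalg.inv(P["K"])@[*uv,1];o=-T[:3,:3].T@T[:3,3]
    return o+d*(z-o[2])/d[2]
def fitbed(obs,x0):  # obs: (P,name,uv,weight)
    f=lambda p:np.concatenate([w*(proj(P,p[:3]+bedR(p[3]).apply(BP[n]))-uv) for P,n,uv,w in obs])
    s=least_squares(f,x0,loss='soft_l1',f_scale=2.);return s.x,f(s.x).reshape(-1,2)
def rec(d): return {k:np.asarray(v).tolist() for k,v in d.items() if k in("K","camera_from_world")}
def observe(cam,names):
    P=rec(camera_params(cam));im=read_camera(cam);o=[]
    for n in names:
        r=tip_of(cam,n)
        if r: o.append((P,n,list(map(float,r[0]["at"])),float(r[0]["confidence"])))
    return P,im,o
E
python3 - <<'E'
from h import *
obs=[]
for c in("scene","top"):
    P,im,o=observe(c,list(BP));obs+=o
    for n,z in(("guard",.018),("guard_grip",.064)):
        r=tip_of(c,n); print(c,n,ray_z(P,r[0]["at"],z).round(4))
json.dump(obs,open("obs0.json","w"))
x,r=fitbed(obs,[.6,0,.04,np.pi+.8]);print(x.round(4));print([(o[1],e.round(1).tolist()) for o,e in zip(obs,r)])
W=np.array(camera_params("wrist")["camera_from_world"]);Rt=R.from_quat(read_tcp_rot()).as_matrix();p=np.array(read_eef_pos())
print(read_tcp_rot(),"cam in tcp",(Rt.T@(-W[:3,:3].T@W[:3,3]-p)).round(3),"\n",(Rt.T@W[:3,:3].T).round(3)); print(camera_params("wrist")["K"])
E
```

```text
scene guard [0.4541 0.2398 0.018 ]
scene guard_grip [0.4385 0.2428 0.064 ]
top guard [0.457  0.2425 0.018 ]
top guard_grip [0.4582 0.2414 0.064 ]
[ 0.5812 -0.0054  0.0241  4.0359]
[('bed', [4.0, -1.5]), ('bed_start', [-2.6, 0.9]), ('bed_home', [-1.2, 0.4]), ('catch_pivot', [1.6, 1.8]), ('catch_post', [-40.2, -55.6]), ('bed', [-40.4, -6.1]), ('bed_start', [-0.4, 1.7]), ('bed_home', [-0.7, -2.1]), ('catch_pivot', [78.1, 22.0]), ('catch_post', [-0.9, 0.6])]
[ 9.72991385e-01  2.30841426e-01  2.28419708e-05 -1.62277359e-05] cam in tcp [ 0.072  0.    -0.156] 
 [[ 0.    -0.961 -0.278]
 [ 1.     0.001 -0.001]
 [ 0.001 -0.278  0.961]]
[[304.49629161   0.         319.06432857]
 [  0.         304.49629161 204.21885633]
 [  0.           0.           1.        ]]
```

Run:
```python
from h import *
dn=lambda psi:(R.from_euler('z',psi)*R.from_euler('x',np.pi)).as_quat()
p=np.array(read_eef_pos());movel([p[0],p[1],.38],speed=.3)
obs=[tuple(o) for o in json.load(open("obs0.json"))]
obs=[o for o in obs if not(o[1]=="catch_post" and o[2][1]>250)]
for pos in([.42,-.13,.38],[.52,-.08,.36]):
    move_ptp(pos,dn(0.))
    P,im,o=observe("wrist",list(BP));obs+=o
    cv2.imwrite(f"pics/w{pos[0]}.png",im[:,:,::-1])
x,r=fitbed(obs,[.58,-.005,.024,4.036]);print(x.round(4));
for o,e in zip(obs,r): print(o[1],np.round(o[2]),round(o[3],2),(e/o[3]).round(1))
json.dump(obs,open("obs1.json","w"))
move_ptp([.42,.24,.36],dn(0.))
P,im,o=observe("wrist",["guard","guard_grip"])
for a in o: print(a[1],a[2:],ray_z(P,a[2],.018 if a[1]=="guard" else .064).round(4))
cv2.imwrite("pics/g.png",im[:,:,::-1]);json.dump(P,open("Pg.json","w"));print(read_time_s(),read_qpos())
```

```text
[ 0.6009 -0.0113  0.0326  3.8875]
bed [320. 217.] 0.57 [3.2 1.1]
bed_start [316. 193.] 0.94 [-3.9  2.9]
bed_home [289. 154.] 0.57 [ 2.  -0.5]
catch_pivot [279. 178.] 0.64 [2.2 1. ]
bed [376. 203.] 0.74 [-52.3 -15.8]
bed_start [339. 206.] 0.79 [-0.4 -3.1]
bed_home [376. 238.] 0.71 [-5.4 -3.4]
catch_pivot [250. 168.] 0.64 [122.4  33.7]
catch_post [360. 177.] 0.66 [ 2.7 -1.6]
bed [241.  36.] 0.61 [-2.3  3.5]
bed_start [263.  69.] 0.9 [2.6 0.2]
bed_home [324. 136.] 0.58 [-1.8 -1.4]
catch_pivot [324.  69.] 0.94 [ 0.1 -2.4]
catch_post [297.   6.] 0.67 [ 5.8 -1.3]
bed [280. 105.] 0.86 [-4.8  4.6]
bed_start [303. 138.] 0.98 [-1.7  3. ]
bed_home [359. 212.] 0.83 [ 0.6 -1.9]
catch_pivot [365. 143.] 0.92 [-0.8  4. ]
catch_post [338.  92.] 0.94 [7.7 0.4]
guard ([315.8, 140.6], 0.74) [0.455 0.244 0.018]
guard_grip ([318.2, 141.9], 0.95) [0.4566 0.2399 0.064 ]
6.6417 [ 1.78964966e-01 -6.74202278e-04 -7.66350485e-01  1.75945383e+00
 -6.08976465e-04  1.38297041e+00 -2.16190530e+00]
```

View pics/g.png

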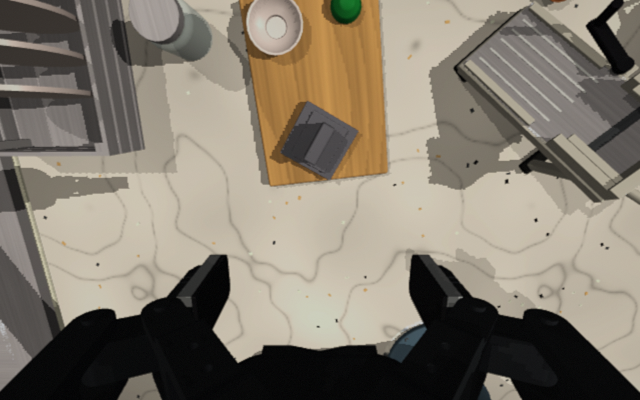

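View pics/w0.42.png

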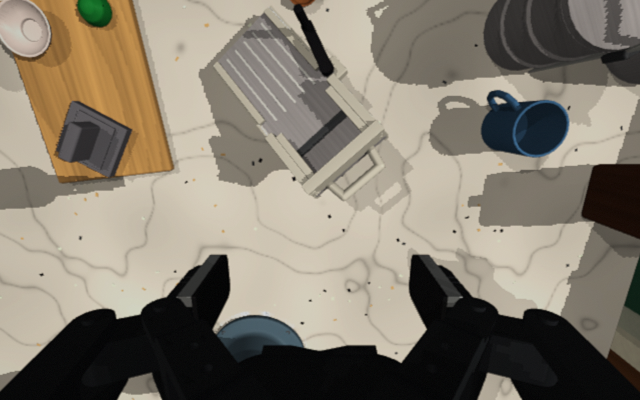

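Guard at (320,140) in the wrist picture, rib diagonal; the slicer's blade slot runs (302,147)–(345,112) in the other one. The catch is open. I'll enlarge both for yaw measurement.

Run:
```python
from h import *
a=cv2.imread("pics/w0.52.png")[80:290,230:430];b=cv2.imread("pics/g.png")[90:190,270:370]
a=cv2.resize(a,None,fx=2.8,fy=2.8,interpolation=cv2.INTER_CUBIC);b=cv2.resize(b,(230,230),interpolation=cv2.INTER_CUBIC)
c=np.zeros((588,795,3),np.uint8);c[:,:560]=a;c[:230,565:]=b;cv2.imwrite("pics/z.png",c)
```

```text
(no output)
```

View pics/z.png

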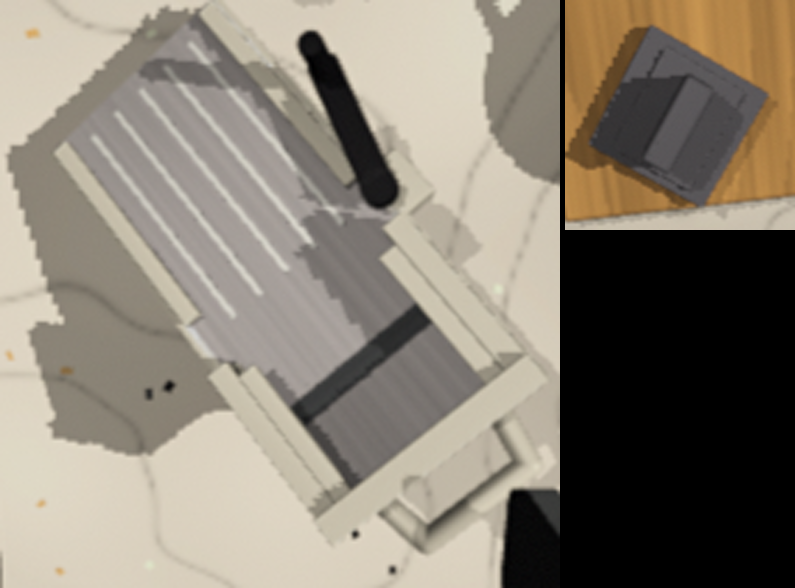

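The crop shows the slicer clearly: guides, lips, slot, pivot (378,190) and post (312,43), plus the guard's corners. I'll fit both models to these features.

Run:
```python
from h import *
obs=[tuple(o) for o in json.load(open("obs1.json"))];P=obs[-1][0]
F=[((.004,-.06,.006),(56,152)),((.004,-.0485,.006),(73,143)),((.128,-.0485,.006),(200,318)),((.128,-.06,.006),(184,326)),
((.004,.0485,.006),(202,12)),((.128,.0485,.006),(351,186)),((.17,-.0385,.025),(250,367)),((.17,.0385,.025),(382,253)),
((.142,.06,.018),(378,190)),(cp(0),(312,43))]
names=['gRlo','gRli','gRui','gRuo','gLli','gLui','lipR','lipL','pivot','post']
px=[np.array(q)/2.8+[230,80]-.3 for _,q in F]
SL=[np.array(q)/2.8+[230,80] for q in((300,412),(425,315))]
def f(p,full=True):
    B=bedR(p[3]);r=[proj(P,p[:3]+B.apply(X))-u for (X,_),u in zip(F,px)]
    a,b=[proj(P,p[:3]+B.apply([.2,y,0])) for y in(-.0485,.0485)];n=np.array([-(b-a)[1],(b-a)[0]])/np.linalg.norm(b-a)
    return np.concatenate([*r,[n@(s-a) for s in SL]])
s=least_squares(f,[.6,-.01,.03,3.89],loss='soft_l1',f_scale=1.)
print("bed",s.x.round(4),np.sqrt(np.diag(np.linalg.inv(s.jac.T@s.jac))).round(4));r=f(s.x)
for n,e in zip(names,r[:-2].reshape(-1,2)):print(n,e.round(1))
print("slot",r[-2:].round(1))
for o in obs:
    if o[3]>.55: print(o[1],(proj(o[0],s.x[:3]+bedR(s.x[3]).apply(BP[o[1]]))-o[2]).round(1),end=' ')
Pg=json.load(open("Pg.json"))
c=[(85,26),(203,95),(137,207),(27,145)];t=[(125,75),(148,88),(107,172),(80,158)]
G=[((.045,.0455,.034),0),((.045,-.0455,.034),1),((-.045,-.0455,.034),2),((-.045,.0455,.034),3)]
H=[((.03,.01,.079),0),((.03,-.01,.079),1),((-.03,-.01,.079),2),((-.03,.01,.079),3)]
def g(p):
    Z=R.from_euler('z',p[2]);tr=lambda X:Z.apply(X)+[p[0],p[1],0]
    return np.concatenate([proj(Pg,tr(X))-(np.array(c[i])/2.3+[270,90]-.3) for X,i in G]+[proj(Pg,tr(X))-(np.array(t[i])/2.3+[270,90]-.3) for X,i in H])
q=least_squares(g,[.455,.243,-.5],loss='soft_l1',f_scale=1.);print("\nguard",q.x.round(4));print(g(q.x).reshape(-1,2).round(1).tolist())
json.dump(dict(bed=s.x.tolist(),guard=q.x.tolist()),open("pose.json","w"))
```

```text
bed [ 0.6036 -0.0155  0.0274  3.8563] [0.001  0.0008 0.0032 0.0079]
gRlo [-0.4  0.8]
gRli [-1.1 -1. ]
gRui [ 0.3 -1.5]
gRuo [0.2 0.7]
gLli [-0.   1.6]
gLui [-1.5  1.3]
lipR [ 1.3 -1.1]
lipL [-1.2  2.8]
pivot [ 0.5 -0.2]
post [ 8.4 -1.9]
slot [-0.2  0.6]
bed [1.4 2.7] bed_start [-4.9  4.3] bed_home [2.3 0.5] catch_pivot [1.5 1.8] bed [-50.8 -16.4] bed_start [ 0.5 -3.3] bed_home [-5.6 -2.8] catch_pivot [123.2  34.5] catch_post [ 4.3 -1. ] bed [1.2 2.3] bed_start [ 5.1 -0.4] bed_home [-1.9 -0.8] catch_pivot [ 2.1 -0.8] catch_post [9.9 0.6] bed [-1.7  2.8] bed_start [0.4 1.7] bed_home [ 0.1 -2.3] catch_pivot [0.6 4.5] catch_post [11.1  1. ] 
guard [ 0.4549  0.2384 -0.5043]
[[0.5, -1.2], [1.3, -1.2], [1.4, 0.5], [-1.3, 0.1], [-0.7, -1.1], [1.9, 0.4], [-0.9, 1.5], [-1.4, 0.9]]
```

Run:
```python
from h import *
dn=lambda psi:(R.from_euler('z',psi)*R.from_euler('x',np.pi)).as_quat()
move_ptp([.45,-.085,.235],dn(0.))
P,im,o=observe("wrist",["catch_post","catch_pivot","bed_home","bed_start","bed"])
x=np.array(json.load(open("pose.json"))["bed"])
for a in o:print(a[1],np.round(a[2]),round(a[3],2),proj(P,x[:3]+bedR(x[3]).apply(BP[a[1]])).round(1))
json.dump([P,[a[1:] for a in o]],open("close.json","w"))
cv2.imwrite("pics/c.png",im[:,:,::-1])
z=cv2.resize(im[0:270,200:480,::-1],None,fx=2.2,fy=2.2,interpolation=cv2.INTER_CUBIC);cv2.imwrite("pics/cz.png",z);print(z.shape,read_time_s())
```

```text
catch_post [ 23. 181.] 0.31 [361.9 -10.6]
catch_pivot [380.  79.] 0.9 [384.2  82.3]
bed_home [376. 178.] 0.86 [374.1 178.7]
bed_start [291.  79.] 0.97 [293.1  81.3]
bed [255.  36.] 0.63 [256.9  37.7]
(594, 616, 3) 8.2583
```

View pics/cz.png

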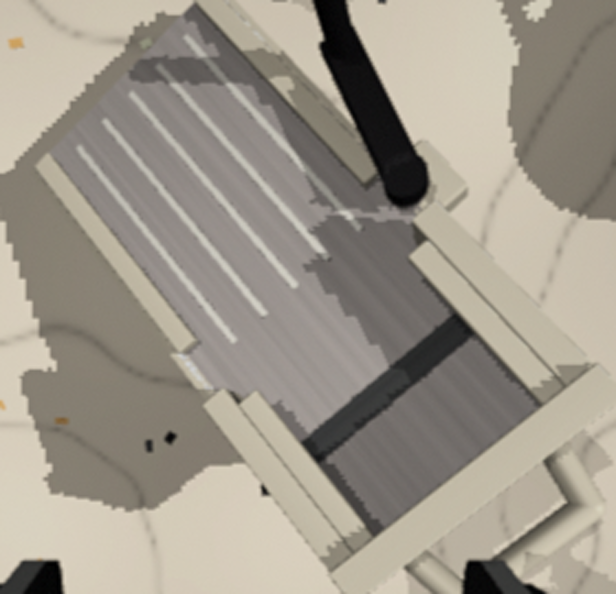

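The close view shows all features again, with the slot at (312,450)–(465,325) and the pivot at (406,183). Joint fit of both views with the catch angle free.

Run:
```python
from h import *
P1=json.load(open("obs1.json"))[-1][0];P2=json.load(open("close.json"))[0]
K=dict(gRlo=(.004,-.06,.006),gRli=(.004,-.0485,.006),gRui=(.128,-.0485,.006),gRuo=(.128,-.06,.006),gLli=(.004,.0485,.006),gLui=(.128,.0485,.006),lipR=(.17,-.0385,.025),lipL=(.17,.0385,.025),pivot=(.142,.06,.018))
A=dict(gRlo=(56,152),gRli=(73,143),gRui=(200,318),gRuo=(184,326),gLli=(202,12),gLui=(351,186),lipR=(250,367),lipL=(382,253),pivot=(378,190))
B=dict(gRlo=(37,163),gRli=(53,153),gRui=(197,345),gRuo=(184,352),gLli=(197,5),gLui=(365,183),lipR=(257,393),lipL=(411,252),pivot=(406,183))
V=[(P1,A,2.8,[230,80],[(300,412),(425,315)],(312,43)),(P2,B,2.2,[200,0],[(312,450),(465,325)],None)]
def f(p):
    Bd=bedR(p[3]);w=lambda X:p[:3]+Bd.apply(X);r=[]
    for P,D,sc,off,sl,post in V:
        q=lambda u:(np.array(u)+.5)/sc+off-.5
        for n,u in D.items(): r.append(proj(P,w(K[n]))-q(u))
        a,b=[proj(P,w([.2,y,0])) for y in(-.0485,.0485)];n=np.array([-(b-a)[1],(b-a)[0]])/np.linalg.norm(b-a)
        r.append(np.array([n@(q(s)-a) for s in sl]))
        if post: r.append(proj(P,w(cp(p[4])))-q(post))
    return np.concatenate(r)
s=least_squares(f,[.6,-.01,.03,3.86,.0],loss='soft_l1',f_scale=1.)
print(s.x.round(4));print(f(s.x).reshape(-1,2).round(1).tolist())
d=json.load(open("pose.json"));d["bed"]=s.x[:4].tolist();d["catch"]=s.x[4];json.dump(d,open("pose.json","w"))
# tool plan: tool z = -bed z, y along +-bed y
b=s.x;Bm=bedR(b[3]).as_matrix()
for nm,X in(("start",[.068,0,.06]),("home",[.2,0,.06]),("post",cp(b[4])),("postend",cp(2.01))):
    for sg in(1,-1):
        M=np.stack([sg*Bm[:,0],-sg*Bm[:,1],-Bm[:,2]],1);p=b[:3]+Bm@np.array(X)
        k=inverse_kinematics(p,R.from_matrix(M).as_quat());print(nm,p.round(3),sg,None if k is None else np.round(k,2))
gx,gy,gw=d["guard"]
for sg in(0,np.pi):
    k=inverse_kinematics([gx,gy,.064],(R.from_euler('z',gw+sg)*R.from_euler('x',np.pi)).as_quat());print("guard",None if k is None else np.round(k,2))
```

```text
[ 0.6044 -0.0152  0.0283  3.8617  0.1722]
[[-0.5, 0.5], [-1.2, -1.3], [0.6, -1.9], [0.4, 0.3], [-0.3, 0.9], [-1.3, 0.4], [1.7, -1.7], [-0.8, 1.9], [0.7, -1.2], [-0.5, 0.6], [0.3, 0.5], [-0.2, 2.6], [-0.1, -0.4], [0.3, -3.1], [-2.2, 1.4], [0.5, -0.8], [0.5, 1.7], [0.3, -2.3], [-1.5, 3.0], [0.3, -2.4], [-0.4, -0.1]]
start [ 0.577 -0.039  0.111] 1 [ 0.64  1.01 -1.25  1.56  0.97  1.75  1.55]
start [ 0.577 -0.039  0.111] -1 [ 0.35  0.7  -0.69  1.57  0.59  1.47 -1.36]
home [ 0.487 -0.118  0.167] 1 [ 0.88  0.74 -1.25  1.76  0.81  1.64  1.7 ]
home [ 0.487 -0.118  0.167] -1 [ 0.46  0.44 -0.6   1.78  0.48  1.41 -1.17]
post [ 0.616 -0.106  0.113] 1 [ 0.69  1.06 -1.25  1.45  1.05  1.79  1.67]
post [ 0.616 -0.106  0.113] -1 [ 0.4   0.75 -0.65  1.47  0.64  1.5  -1.25]
postend [ 0.524 -0.083  0.138] 1 [ 0.78  0.87 -1.25  1.69  0.88  1.68  1.61]
postend [ 0.524 -0.083  0.138] -1 [ 0.41  0.55 -0.64  1.71  0.53  1.42 -1.26]
guard [-0.6   0.33  0.04  2.04 -0.02  0.77 -2.62]
guard [ 0.14  0.46 -0.82  2.01  0.45  0.85  0.14]
```

```bash
cat >> h.py <<'E'
d=json.load(open("pose.json"));b=np.array(d["bed"]);Bm=bedR(b[3]).as_matrix()
Q=R.from_matrix(np.stack([-Bm[:,0],Bm[:,1],-Bm[:,2]],1)).as_quat()
W=lambda X:b[:3]+Bm@np.asarray(X,float)
tb=lambda:(Bm.T@(np.array(read_eef_pos())-b[:3]))
fb=lambda:Bm.T@np.array(read_ft_force())
E
python3 - <<'E'
from h import *
gx,gy,gw=d["guard"];q=(R.from_euler('z',gw)*R.from_euler('x',np.pi)).as_quat()
move_ptp([gx,gy,.19],q);movel([gx,gy,.067],speed=.12)
print(read_ft_force());move_gripper(0.,50.);print("gap",read_finger_gap(),read_grasp_force(),read_eef_pos())
movel([gx,gy,.26],speed=.2);print(read_ft_force(),read_finger_gap())
move_ptp(W([.068,0,.13]),Q);pause(.3)
print(tb(),fb(),read_finger_gap(),read_time_s())
im=read_camera("wrist");cv2.imwrite("pics/held.png",im[:,:,::-1])
json.dump(fb().tolist(),open("f0.json","w"))
E
```

```text
[-0.10187068 -1.47475932  0.34347726]
gap 0.00014684707696239948 0.0 [0.45481152 0.23833886 0.06694615]
[-0.26380439  0.6307213   0.72378901] -0.00013071699156533766
[ 0.06776839 -0.00059752  0.13086648] [0.85471462 0.99270637 0.27955232] -0.00036005093395863607 14.1667
```

View pics/held.png

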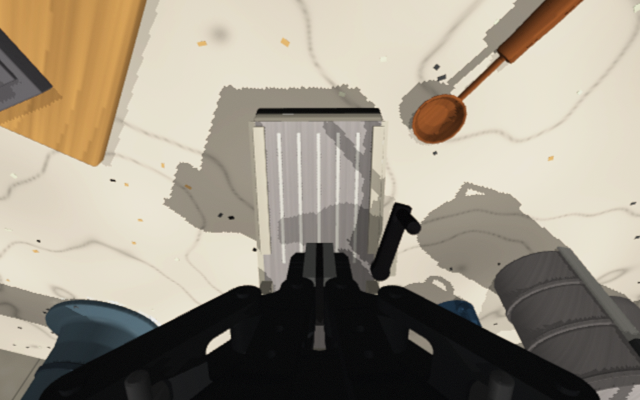

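The fingers closed on nothing (gap 0); the guard is still on the board at top left. The bed looks centred under the tool (252–383, middle 318). I'll look at the guard again.

Run:
```python
from h import *
gx,gy,gw=d["guard"];q=(R.from_euler('z',gw)*R.from_euler('x',np.pi)).as_quat()
c,s=np.cos(gw),np.sin(gw)
move_ptp([gx-.05*c,gy-.05*s,.22],q);move_gripper(.085)
P,im,o=observe("wrist",["guard","guard_grip"])
for a in o: print(a[1:],ray_z(P,a[2],.018 if a[1]=="guard" else .064).round(4))
P2,t,o2=observe("top",["guard","guard_grip"])
for a in o2: print(a[1:],ray_z(P2,a[2],.018 if a[1]=="guard" else .064).round(4))
for X in([gx,gy,.018],[gx,gy,.064],[gx,gy,.079]):print(proj(P,X).round(1),proj(P2,X).round(1))
json.dump(P,open("Pg2.json","w"));cv2.imwrite("pics/g2full.png",im[:,:,::-1])
v=np.zeros((480,800,3),np.uint8)
v[:480,:480]=cv2.resize(im[50:210,240:400,::-1],(480,480),interpolation=cv2.INTER_CUBIC)
v[:320,480:]=cv2.resize(t[190:270,190:270,::-1],(320,320),interpolation=cv2.INTER_CUBIC)
cv2.imwrite("pics/g2.png",v);print(read_time_s())
```

```text
('guard', [317.4, 137.7], 0.57) [0.4539 0.2424 0.018 ]
('guard_grip', [316.7, 139.9], 0.86) [0.4549 0.2422 0.064 ]
('guard', [230.0, 241.2], 0.65) [0.4467 0.2406 0.018 ]
('guard_grip', [226.4, 234.8], 0.91) [0.4606 0.2429 0.064 ]
[320.  135.2] [231.  238.2]
[320.1 138. ] [228. 237.]
[320.1 139.1] [227.  236.6]
16.675
```

View pics/g2.png

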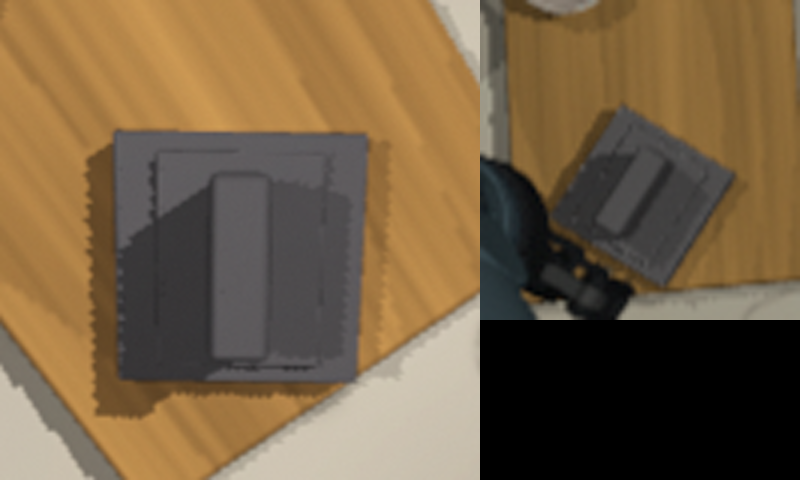

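The guard hasn't moved, and the rib is centred where the model predicts it, (320,138) in the wrist picture. I'll retry with stepwise closing to see why the grasp missed.

Run:
```python
from h import *
gx,gy,gw=d["guard"];gw-=.01;q=(R.from_euler('z',gw)*R.from_euler('x',np.pi)).as_quat()
print("gap",read_finger_gap())
move_ptp([gx,gy,.15],q);movel([gx,gy,.062],speed=.15)
print(read_eef_pos(),read_ft_force())
for o in(.04,.028,.016):
    move_gripper(o,40.);print(o,read_finger_gap(),read_grasp_force(),np.round(read_ft_force(),2),read_time_s())
im=read_camera("wrist");t=read_camera("top")
v=np.zeros((400,800,3),np.uint8)
v[:,:480]=im[:,80:560,::-1];v[:320,480:]=cv2.resize(t[190:270,190:270,::-1],(320,320));cv2.imwrite("pics/g3.png",v)
```

```text
gap 0.08500408833948281
[0.45562048 0.23964485 0.06335237] [0.86067339 0.19821509 0.28969392]
0.04 0.039897147312164385 0.0 [ 0.65  0.14 -0.18] 18.35
0.028 0.028010984114742215 0.0 [-0.42  0.63  0.22] 18.625
0.016 0.017968018082422918 39.08006966114044 [-0.11 -0.51  0.88] 18.8583
```

View pics/g3.png

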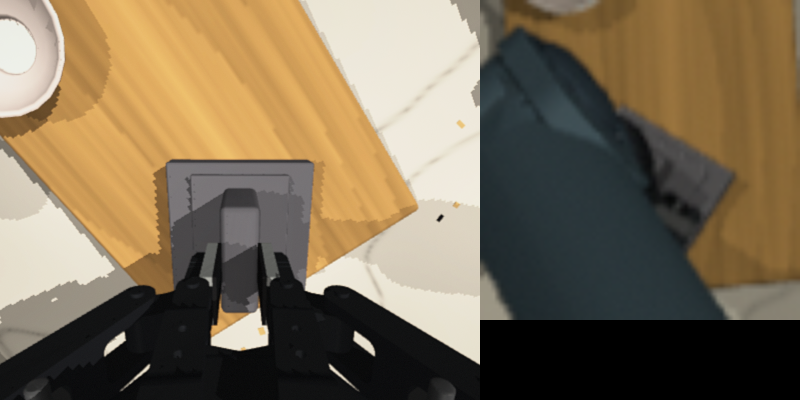

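Now the rib is held: gap 18 mm, 39 N, pads around its middle (about row 265). Lift and check.

Run:
```python
from h import *
p=np.array(read_eef_pos());print(p)
move_gripper(.012,60.);print(read_finger_gap(),read_grasp_force())
movel([p[0],p[1],.10],speed=.08);pause(.1);print(read_finger_gap(),read_grasp_force(),np.round(read_ft_force(),2))
if read_finger_gap()>.01:
    movel([p[0],p[1],.24],speed=.25);move_ptp(W([.068,0,.11]),Q);pause(.2)
    print(tb().round(4),fb().round(2),read_finger_gap(),read_grasp_force(),read_time_s())
    im=read_camera("wrist");cv2.imwrite("pics/held2.png",im[:,:,::-1])
```

```text
[0.45491369 0.2383998  0.06215556]
0.017315860334285994 58.62161993980408
0.017162439588913826 58.69135022163391 [-1.11 -0.14 -1.45]
[ 0.0673 -0.0011  0.111 ] [-0.81 -0.26 -1.6 ] 0.017087564765402175 58.788249492645264 22.1417
```

Run:
```python
from h import *
f0=np.mean([fb() for _ in range(5)],0);print(f0.round(2))
movel(W([.068,0,.056]),Q,speed=.12);pause(.1);print(tb().round(4),(fb()-f0).round(2))
z=.056
while z>.034:
    z-=.0015;movel(W([.068,0,z]),Q,speed=.04);f=np.mean([fb() for _ in range(3)],0)-f0
    print(round(z,4),f.round(1))
    if f[2]>5: break
print(tb().round(4),read_finger_gap(),np.round(read_ft_torque(),2),read_time_s())
json.dump([z,f0.tolist()],open("z.json","w"))
```

```text
[-1.6   0.37 -1.61]
[0.0672 0.0003 0.0575] [ 0.91 -0.8  -0.21]
0.0545 [ 0.7 -0.5  0.2]
0.053 [ 1.2 -0.7  0.5]
0.0515 [ 0.6 -1.2 -0.3]
0.05 [0.9 0.4 0.3]
0.0485 [-0.4 -0.2  0.2]
0.047 [ 1.4 -1.3  3.8]
0.0455 [ 2.1 -1.9  7.3]
[ 0.0675 -0.0001  0.0478] 0.017281326639567687 [ 0.36  0.03 -0.18] 24.6417
```

Run:
```python
from h import *
z,f0=json.load(open("z.json"))
for y in(.002,.004,.0055,.0,-.002,-.004,-.0055,0):
    movel(W([.068,y,z]),Q,speed=.04);f=np.mean([fb() for _ in range(3)],0)-f0
    print(y,f.round(1),tb().round(4))
print(read_time_s())
```

```text
0.002 [ 3.3 -4.3  9.2] [ 0.0675 -0.      0.0478]
0.004 [ 4.  -5.8  8.3] [0.067  0.0013 0.0478]
0.0055 [ 2.  -6.5  8.8] [0.0669 0.0017 0.0479]
0.0 [ 0.9 -0.6  8.8] [0.0669 0.0006 0.0478]
-0.002 [0.4 2.3 7.9] [0.0669 0.0005 0.0478]
-0.004 [0.5 2.7 8.1] [ 0.0671 -0.0005  0.0478]
-0.0055 [0.9 4.2 8.4] [ 0.0672 -0.0015  0.0478]
0 [ 3.4 -3.5 10.9] [ 0.0673 -0.0014  0.0478]
26.7167
```

Run:
```python
from h import *
z,f0=json.load(open("z.json"))
x=.068
while x<.203:
    x+=.008 if x<.18 else .004
    movel(W([x,0,z]),Q,speed=.08);f=np.mean([fb() for _ in range(2)],0)-f0
    print(round(x,4),f.round(1),tb().round(4))
    if f[0]<-16 or abs(f[1])>20 or f[2]>25: break
print(read_finger_gap(),np.round(read_ft_torque(),2),read_time_s())
```

```text
0.076 [-1.2 -1.7 10.3] [ 0.074  -0.0006  0.0478]
0.084 [-0.8 -0.5  9.9] [ 0.0819 -0.0001  0.0479]
0.092 [-1.9 -0.1 10.2] [0.0899 0.0002 0.0478]
0.1 [-2.2 -0.7 10.8] [0.0978 0.0003 0.0478]
0.108 [-2.2 -0.7  9.8] [0.1058 0.0003 0.0478]
0.116 [-1.7 -1.1 11.1] [0.1138 0.0004 0.0478]
0.124 [-2.3  0.1 10.4] [0.1218 0.0004 0.0478]
0.132 [-2.  -0.8 10. ] [0.1298 0.0004 0.0478]
0.14 [-1.7 -1.  10.2] [0.1377 0.0004 0.0478]
0.148 [-2.9 -0.9 10.8] [0.1457 0.0004 0.0478]
0.156 [-2.8 -0.2 10.4] [0.1537 0.0004 0.0478]
0.164 [-1.7 -0.2 10.2] [0.1617 0.0005 0.0478]
0.172 [-1.3 -0.9 10.2] [0.1697 0.0005 0.0478]
0.18 [-1.8 -0.1 10.1] [0.1777 0.0005 0.0478]
0.184 [-4.6 -0.3  9.3] [0.1804 0.0005 0.0478]
0.188 [-4.8  0.   8.1] [0.1843 0.0005 0.0478]
0.192 [-5.7 -0.5  8.3] [0.1883 0.0004 0.0478]
0.196 [-5.   0.   9.7] [0.1923 0.0004 0.0478]
0.2 [-5.4 -0.5  8.9] [0.1963 0.0004 0.0478]
0.204 [-5.1 -0.3  9.1] [0.2    0.0004 0.0479]
0.017034000583482065 [ 1.13 -1.52  0.05] 31.7167
```

Smooth entry with no jamming. Keep pushing to the stop.

Run:
```python
from h import *
z,f0=json.load(open("z.json"))
x=.204
while x<.226:
    x+=.003
    movel(W([x,0,z]),Q,speed=.06);f=np.mean([fb() for _ in range(2)],0)-f0
    print(round(x,4),f.round(1),tb().round(4))
    if f[0]<-16: break
print(read_finger_gap(),read_time_s())
r=tip_of("top","guard") if read_camera("top") is not None else 0
```

```text
0.207 [-8.6 -0.5  9.8] [2.009e-01 2.000e-04 4.860e-02]
0.21 [-10.2   0.    9.6] [2.019e-01 2.000e-04 4.960e-02]
0.213 [-14.5   0.9   8.3] [2.025e-01 2.000e-04 5.020e-02]
0.216 [-18.4   1.5   6.4] [2.026e-01 2.000e-04 5.030e-02]
0.016885126129539785 32.7167
```

Run:
```python
from h import *
z,f0=json.load(open("z.json"))
movel(W([.2085,0,z-.001]),Q,speed=.06);pause(.3);print(tb().round(4),(fb()-f0).round(1))
P,t,o=observe("top",["guard_grip","guard"]);print([a[1:] for a in o])
move_gripper(.045);pause(.1)
x0=tb();print(x0.round(4),(fb()-f0).round(1))
P,t2,o=observe("top",["guard_grip","guard"]);print([a[1:] for a in o])
movel(W([.20,0,.13]),speed=.25)
P,im,o=observe("wrist",["guard_grip","bed_home","guard","catch_post","catch_pivot"])
for a in o:
    print(a[1:],[proj(P,W(X)).round(0).tolist() for X in([.2,0,.0034],[.2,0,.0494],cp(d["catch"])+[0,0,.0034],[.142,.06,.021])])
cv2.imwrite("pics/rel.png",im[:,:,::-1]);print(read_time_s())
```

```text
[0.2011 0.0003 0.0489] [-7.9 -1.  11.2]
[('guard_grip', [366.6, 227.1], 0.66), ('guard', [371.0, 234.0], 0.77)]
[ 2.097e-01 -1.000e-04  4.320e-02] [1.4 0.3 1.6]
[('guard_grip', [366.7, 225.1], 0.5), ('guard', [370.4, 235.9], 0.64)]
('guard_grip', [318.6, 210.4], 0.79) [[318.0, 194.0], [318.0, 208.0], [430.0, 46.0], [389.0, 134.0]]
('guard', [317.5, 193.9], 0.74) [[318.0, 194.0], [318.0, 208.0], [430.0, 46.0], [389.0, 134.0]]
('catch_post', [428.8, 46.1], 0.71) [[318.0, 194.0], [318.0, 208.0], [430.0, 46.0], [389.0, 134.0]]
('catch_pivot', [387.9, 130.6], 0.8) [[318.0, 194.0], [318.0, 208.0], [430.0, 46.0], [389.0, 134.0]]
34.9667
```

View pics/rel.png

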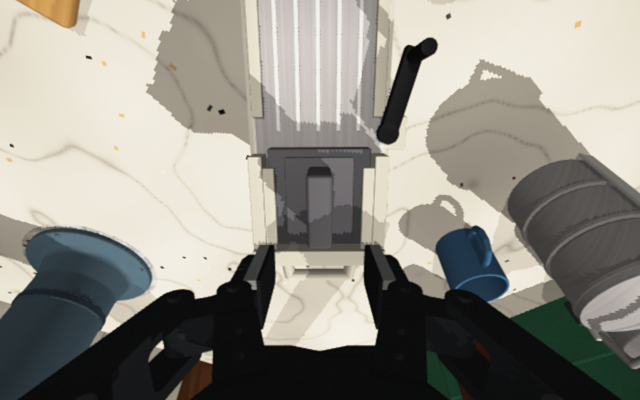

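The guard is home under the lips and stays there (plate edge at row 150, touching the stop at row 248). The post at (429,46) matches the prediction. Now the catch.

Run:
```python
from h import *
a0=d["catch"];p=cp(a0)
movel(W([p[0],p[1],.13]),Q,speed=.25);movel(W([p[0],p[1],.050]),Q,speed=.15)
print(tb().round(4),fb().round(1))
move_gripper(.02,25.);move_gripper(.006,25.);g=read_finger_gap();print("gap",g,read_grasp_force(),fb().round(1))
if g>.008:
    for a in np.linspace(a0,2.06,13)[1:]:
        q=cp(a);movel(W([q[0],q[1],.050]),Q,speed=.12);f=fb();t=tb()
        print(round(a,2),t.round(4),"ang",round(np.arctan2(-(t[0]-.142)*0+(t[1]-.06),t[0]-.142)%(2*np.pi)-np.deg2rad(155),2),f.round(1))
        if np.linalg.norm(f)>30: print("stop");break
print(read_finger_gap(),read_time_s())
```

```text
[0.0822 0.0764 0.0512] [ 0.3 -0.1  0.8]
gap 0.00613541436441157 0.0 [-0.1 -0.7 -0. ]
0.00613541436441157 37.0167
```

Run:
```python
from h import *
p=cp(d["catch"]);move_gripper(.04)
movel(W([p[0]+.06,p[1],.11]),Q,speed=.25)
P,im,o=observe("wrist",["catch_post","catch_pivot"])
for a in o:
    print(a[1:],proj(P,W(BP["catch_pivot"]+np.array([0,0,.0034]))).round(0),[proj(P,W(cp(t)+[0,0,.0034])).round(0).tolist() for t in(0,.17,.3,.5)])
print(read_time_s())
```

```text
('catch_post', [316.3, 134.0], 0.86) [299. 204.] [[332.0, 139.0], [318.0, 134.0], [306.0, 132.0], [287.0, 131.0]]
('catch_pivot', [299.5, 199.9], 0.57) [299. 204.] [[332.0, 139.0], [318.0, 134.0], [306.0, 132.0], [287.0, 131.0]]
38.0833
```

Run:
```python
from h import *
a0=d["catch"];p=cp(a0);f0=fb()
movel(W([p[0],p[1],.075]),Q,speed=.25);movel(W([p[0],p[1],.042]),Q,speed=.12)
print(tb().round(4),(fb()-f0).round(1))
move_gripper(.02,25.);move_gripper(.008,25.);g=read_finger_gap();print("gap",g,read_grasp_force(),(fb()-f0).round(1),read_time_s())
if g>.009:
    for a in np.linspace(a0,2.07,11)[1:]:
        q=cp(a);movel(W([q[0],q[1],.043]),Q,speed=.12);f=fb()-f0;t=tb()
        print(round(a,2),t.round(4),"ang",round(np.arctan2(t[1]-.06,t[0]-.142)%(2*np.pi)-np.deg2rad(155),2),f.round(1))
        if np.linalg.norm(f)>30: print("stop");break
print(read_finger_gap(),read_time_s())
```

```text
[0.0835 0.0769 0.0423] [ 0.8 -0.5  0.8]
gap 0.00883020839867678 24.394082129001617 [ 2.  -0.9  2. ] 39.5333
0.00883020839867678 39.5333
```

Held now (24 N; the gap reads low because of pad give). Turn it.

Run:
```python
from h import *
a0=d["catch"];f0=fb()
for a in np.linspace(a0,2.08,10)[1:]:
    q=cp(a);movel(W([q[0],q[1],.043]),Q,speed=.12);f=fb()-f0;t=tb()
    print(round(a,2),t.round(4),"ang",round(np.arctan2(t[1]-.06,t[0]-.142)%(2*np.pi)-np.deg2rad(155),2),f.round(1),round(read_grasp_force(),1))
    if np.linalg.norm(f)>30: print("stop");break
print(read_finger_gap(),read_time_s())
```

```text
0.38 [0.0784 0.0614 0.0428] ang 0.41 [-4.8 -1.  -2.9] 25.0
0.6 [0.0793 0.0497 0.0429] ang 0.6 [-7.5  1.3 -5.5] 24.8
0.81 [0.0848 0.0364 0.0429] ang 0.83 [-2.6 -1.9 -2.7] 24.5
1.02 [0.0903 0.026  0.0427] ang 1.02 [-5.9 -0.  -4.3] 26.1
1.23 [0.1009 0.0156 0.0425] ang 1.26 [ 1.  -1.2 -1.8] 26.1
1.44 [0.1096 0.0083 0.0427] ang 1.45 [-1.2  0.9 -4.4] 25.8
1.66 [0.1214 0.0025 0.0426] ang 1.66 [-5.7  0.4 -5.6] 25.6
1.87 [ 0.1355 -0.0015  0.0425] ang 1.9 [ 2.3 -0.4 -3. ] 26.1
2.08 [ 0.1465 -0.0026  0.0427] ang 2.08 [-0.3 -2.  -4.6] 26.0
0.00877168874820777 41.8583
```

Run:
```python
from h import *
f0=fb();x=.1485
for i in range(5):
    x+=.002;movel(W([x,-.002,.043]),Q,speed=.08);f=np.mean([fb() for _ in range(3)],0)-f0;t=tb();print(round(x,4),t.round(4),f.round(1))
    if f[0]<-9: break
P,im,o=observe("top",["catch_post","guard"]);print([a[1:] for a in o],proj(P,W(cp(2.01)+[0,0,.0034])))
print(read_time_s())
```

```text
0.1505 [ 0.149  -0.0026  0.0428] [-4.8  2.5 -2.9]
0.1525 [ 0.1496 -0.0025  0.0429] [-12.4   2.9  -8.2]
[('catch_post', [353.1, 212.2], 0.6), ('guard', [370.4, 232.3], 0.76)] [351.7394789  210.52592318]
42.5083
```

Run:
```python
from h import *
movel(W([.1505,-.002,.043]),Q,speed=.08);move_gripper(.04);pause(.1);print(fb().round(1))
movel(W([.150,-.002,.14]),Q,speed=.2)
P,im,o=observe("wrist",["catch_post","catch_pivot","guard","guard_grip"])
for a in o:print(a[1:])
print("pivot",proj(P,W([.142,.06,.0214])).round(1),"guard",proj(P,W([.2,0,.0034])).round(1),"grip",proj(P,W([.2,0,.0494])).round(1),[(t,proj(P,W(cp(t)+[0,0,.0034])).round(1).tolist()) for t in(1.7,1.8,1.9,2.01)])
cv2.imwrite("pics/fin.png",im[:,:,::-1]);print(read_time_s())
# dark arm segmentation
g=im.max(2);m=(g<45).astype(np.uint8);n,l,s,c=cv2.connectedComponentsWithStats(m)
for i in range(1,n):
    if 150<s[i,4]<8000: print(s[i],c[i].round(0))
```

```text
[-0.7 -0.1 -0.8]
('catch_post', [316.7, 196.4], 0.88)
('catch_pivot', [387.1, 183.9], 0.72)
('guard', [320.5, 237.6], 0.76)
('guard_grip', [320.1, 258.4], 0.77)
pivot [386.2 187.6] guard [320.9 238.4] grip [321.1 258.5] [(1.7, [322.6, 174.9]), (1.8, [320.6, 182.3]), (1.9, [319.3, 189.8]), (2.01, [318.9, 198.1])]
44.15
[257  14 126   2 215] [321.  15.]
[ 276  177  119   28 1766] [346. 189.]
[310 217  23  17 336] [321. 225.]
```

The post shows at the 2.01 rad position (row 196 seen, 198 predicted), the guard is on its home prediction to within 1 px, and the gripper is clear.

```bash
python3 -c "
from bench import *
print(sign_off(),read_time_s())"
```

```text
the job is handed in; nothing more can be done
the job is handed in; nothing more can be done
```

The job is handed in at about 44 s of the 56 s: the guard is home against the stop, the catch measures about 2.0 rad across the bed behind it, and the gripper has let go and is clear. The sign-off gave no verdict, so this rests on my last camera check.

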